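# Unbar the blank rack and fetch the round blank

### The job

Lift the dark wooden retaining bar straight up out of its two open brackets on the rack and lay it down flat on the bench top. Then take the round dowel out of the rack and lay it flat in the open grey tray, leaving the square blank in its place in the rack. Set things down gently; do not drop them.

Things in the scene. Friction and masses are not known exactly. Their poses are not given: they have to be found in the camera images.
- bar: Retaining bar, dark wood, 290 mm long, 24 wide, 30 high, 0.15 kg. Origin at its centre; y along its length, z up. Starts level over the rack's middle, centre 95 mm above the bench, ends loose in the brackets; 30 mm straight up frees it. Grip it at mid-length across the 24 mm: the rack there is under 62 mm high, the blanks pass 50 mm to either side.
- rack: Fixed brown wooden base, 180 mm along x, 280 along y (the bar's direction), 18 high; origin under its centre. Two steel U-brackets at y = +-130: slot 32 wide, floor 80, tops 105 mm above the bench. The bench between rack and tray is free, over 150 mm wide, for laying the bar pointing away from the robot. Other bench things stand at x above 0.76 m.
- dowel: Round blank, pale wood, 28 mm diameter, 150 long, 0.06 kg. Origin at its centre, x along its axis. Starts under the bar, square to it, 50 mm to either side of its middle, axis 64 mm up, in 10 mm deep slots of two ribs 50 mm from its middle. Between the ribs (82 mm free) only the base is below: grip there. End stops 68 mm high: lift it straight up.
- square_blank: Square blank, pale wood, 28 by 28 mm, 150 long, lying in the rack beside the dowel and parallel to it, 100 mm between centre lines. Origin at its centre, 64 mm above the bench, x along its length. It stays where it is.
- tray: Open grey tray, fixed on the bench, on the other side of the robot's x axis from the rack: 240 mm along x, 150 along y, 40 high, walls and floor 6 thick. Origin at the centre of its underside. The dowel lying in it has its axis 20 mm above the bench; laid along the tray's x there is room for fingers at its sides.
Not all that is in view belongs to the job. What is shaped like the dowel but pink or turquoise is not meant.

How it is judged:
On the way, in this order (a step that is already met when the one before it is completed fails the run):
1. the bar is lifted clear of both brackets (its centre more than 125 mm above the bench, within 20 degrees of level) (height (world z) of bar above 0.125 m and angle between bar's own y axis and vertical above 1.22 rad), for 0.1 s.
2. the bar lies flat on the bench top, let go and at rest (height (world z) of bar below 0.022 m and angle between bar's own y axis and vertical above 1.48 rad and linear speed of bar below 0.05 m/s and contact force between bar and the fingers below 0.1 N), for 0.2 s.
At the end, for the whole second after the job is handed in: Bar flat on the bench top (centre below 22 mm, within 5 degrees of level); dowel flat inside the tray (centre less than 30 mm above its underside, within 10 degrees of level); both at rest; square blank within 20 mm of its starting place in the rack (height (world z) of bar below 0.022 m and angle between bar's own y axis and vertical above 1.48 rad and linear speed of bar below 0.05 m/s and x of dowel in the frame of tray between -0.11 and 0.11 m and y of dowel in the frame of tray between -0.07 and 0.07 m and z of dowel in the frame of tray below 0.03 m and angle between dowel's own x axis and vertical above 1.4 rad and linear speed of dowel below 0.08 m/s and distance of square_blank from where it was at the start of the episode below 0.02 m); the robot touches nothing.
It fails at once if the square blank is shifted more than 20 mm from its place (distance of square_blank from where it was at the start of the episode above 0.02 m).
It fails at once if the bar is dropped or slammed down (faster than 0.9 m/s within 60 mm of the bench, a fall of some 40 mm) (height (world z) of bar below 0.06 m and linear speed of bar above 0.9 m/s).
It fails at once if the dowel is dropped or slammed down (faster than 0.9 m/s within 60 mm of the bench, a fall of some 40 mm) (height (world z) of dowel below 0.06 m and linear speed of dowel above 0.9 m/s).
It also fails if it takes over 64 s, if anything falls off the work surface, if the arm or the gripper's body presses on something with over 40 N, if the wrist force passes 120 N, or if a joint passes its speed limit or range.

### The arm

A 6-joint arm with a two-finger parallel gripper is mounted at the origin on the work surface. World frame = base frame: x ahead of the robot, y to its left, z up, the work surface at z = 0. Lengths are in m, angles in rad, forces in N, time in s.
With the tool pointing down it reaches from about 0.35 to 0.775 m from the base axis. Payload 7.3 kg.
Tool frame: the origin (TCP) lies midway between the tips of the shut fingers; the grasp point (between the pads) lies 19 mm behind it; z points along the fingers, y is the direction in which the jaws open and shut (so a half turn about z gives the same grasp; the last joint's range is limited). The gripper opens to 92 mm and grips with 3 to 60 N. Pads are 19 mm wide; open, the fingers measure 130 mm over their backs; the gripper's body (75 mm by 190 mm) begins 47 mm behind the grasp point.
Start: joints at [-1.472, 0.342, 1.524, -0, 1.275, -0.146], TCP at [0.127, -0.509, 0.227] pointing down, gripper open.
Joint ranges: [-2.53, 2.53], [-0.77, 2.02], [0.04, 2.7], [-1, 4.14], [0.28, 2.66], [-3.11, 3.11]. Speed limits (rad/s): [2.57, 2.57, 3.14, 3.14, 3.14, 3.14].

### API

Orientations are given as [roll, pitch, yaw] about the fixed x, y, z axes, in that order (R = Rz(yaw) Ry(pitch) Rx(roll)).
In Python, from cell import robot gives the robot as it stands.
- The arm moves only by the shell command python3 -m crank 'ROWS' [FORCE]. ROWS is a JSON object of lists of equal length, an entry for each row: "claw": the opening, from 0 (shut) to 1 (fully open); "delta_pos": the shift along the tool's x, y, z in units of 25 mm (1.0 is 25 mm), a list of three; "roll": the turn about the tool's z in units of 6 degrees (1.0 is 6 degrees). In form: {"claw": [claw, ...], "delta_pos": [[dx, dy, dz], ...], "roll": [roll, ...]}. A call has exactly 8 rows; each row is the pose to reach, as a shift and turn from the pose commanded when the call began, along the tool's axes at that moment; what a row does not reach only later rows make up. A row lasts 1/12 s, in which the tool goes at most 41.7 mm and 7.16 degrees, less where a joint would pass 70% of its speed; a pose out of reach is approached as far as the arm can. A call with a gripper value outside its range is refused whole. The fingers move at their own pace and stop on an object; FORCE is the grip in N (left out, the last holds). Time passes only in rows, so rows that repeat a pose let the fingers close, or fill a call up. It gives the time, the measured TCP pose, the force and the opening at its end, in the units of the state.
- robot.observe(): the state, without advancing time (a new reading comes with each control period).
- robot.read_camera(name): name is "side" or "top"; returns a dict with "color" (384x512x3 uint8, blue, green, red), "fx", "fy", "cx", "cy" (pixels), "rvec" (rotation vector, rad) and "tvec" (3), from world to camera coordinates, as OpenCV has them. Camera axes: x right, y down, z forward; pixel columns grow to the right and rows downward; lengths in m; the calibration is good to about 2 mm. A picture is of the moment at which its call begins. There is no depth.
- robot.hand_in(): hands the job in, once; it reports no verdict.
The state is a dict: "time": time; "qpos": joint angles; "qvel": joint speeds; "joint_efforts": joint torques, N m; "tool_pos": TCP position; "tool_rot": TCP orientation; "contact_force": force on the tool from outside, world axes, zero at the start; "torque": the same for the moment, N m; "opening": finger opening in m.
Only numpy, scipy, OpenCV 4.12 (cv2) and the standard library are available. Lean on these libraries where they do the work, as an engineer would, in place of code of your own. Each camera call takes 0.05 s, during which the arm holds its last target.

## Working session

There is one attempt and no reset: what is moved stays moved. The work goes in short steps, Python scripts to look and compute and a shell command to move; the robot and the scene stay as the last step left them, time stands still between calls to the robot, and variables do not carry over. Pictures are saved under pics/ and viewed, and the job is handed in when it is done.

```bash
mkdir -p pics; ls; cat > h.py <<'E'
import cv2,numpy as np
from cell import robot
def snap(n,f):
    c=robot.read_camera(n); cv2.imwrite(f'pics/{f}.png',c['color']); np.savez(f'{f}.npz',**c); return c
def load(f): return np.load(f'{f}.npz')
def K(c): return np.array([[c['fx'],0,c['cx']],[0,c['fy'],c['cy']],[0,0,1.]])
def ray(c,u,v,z):
    R,_=cv2.Rodrigues(np.array(c['rvec'],float)); t=np.array(c['tvec'],float).ravel()
    o=-R.T@t; d=R.T@np.linalg.inv(K(c))@[u,v,1]; return o+d*(z-o[2])/d[2]
def proj(c,p):
    return cv2.projectPoints(np.array(p,float).reshape(-1,3),np.array(c['rvec'],float),np.array(c['tvec'],float),K(c),None)[0].reshape(-1,2)
def crop(f,o,x0,y0,x1,y1,s):
    im=cv2.imread(f'pics/{f}.png')[y0:y1,x0:x1]; cv2.imwrite(f'pics/{o}.png',cv2.resize(im,None,fx=s,fy=s,interpolation=cv2.INTER_CUBIC))
E
python3 - <<'E'
from h import *
snap('top','top0');snap('side','side0')
print(robot.observe())
E
```

```text
pics
{'time': 0.1, 'qpos': array([-1.47199046e+00,  3.42656987e-01,  1.52493236e+00,  8.75226210e-07,
        1.27539095e+00, -1.45999367e-01]), 'qvel': array([-0.00100593, -0.00056153, -0.00205166, -0.00186567,  0.00144994,
       -0.00042449]), 'joint_efforts': array([ 1.02080186e-03, -4.32004988e+01, -2.44693226e+01,  7.18912901e-02,
        5.26107650e-02, -4.73700993e-05]), 'tool_pos': array([ 0.12722859, -0.50897357,  0.22610862]), 'tool_rot': array([-3.14021990e+00, -2.02703687e-04,  2.44804836e-01]), 'contact_force': array([ 0.39479399,  0.1422276 , -0.49678853]), 'torque': array([-0.0589559 ,  0.01547694,  0.02741142]), 'opening': 0.09152547710687506}
```

View pics/top0.png

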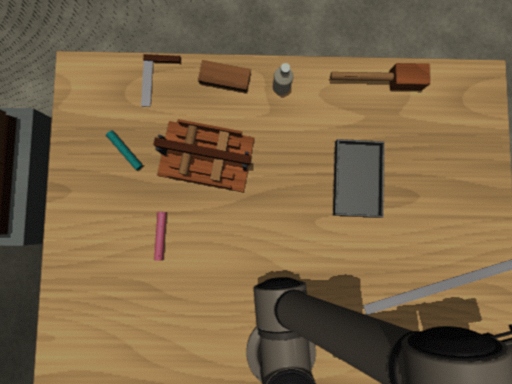

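View pics/side0.png

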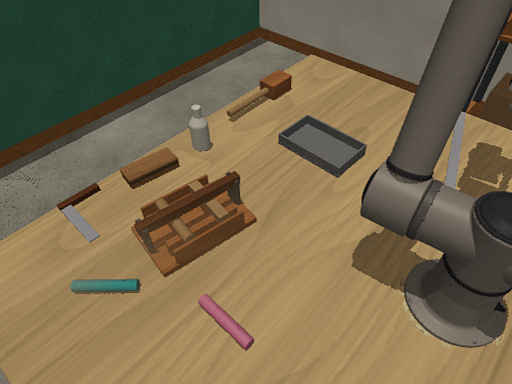

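Top view: the rack is at about (206,155), with the dark bar running from (157,144) to (250,158) and two blanks under it. The tray is at (359,178). The turquoise (124,150) and pink (160,236) rods are decoys. I'll enlarge the rack in both views.

```bash
python3 - <<'E'
from h import *
crop('top0','top0r',145,110,265,200,6.5)
crop('side0','side0r',125,165,265,275,5.5)
E
```

```text
(no output)
```

View pics/top0r.png

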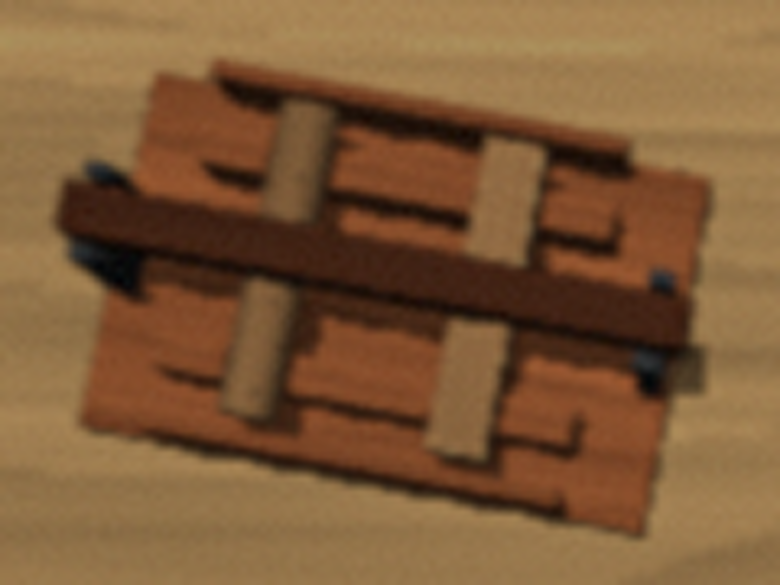

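View pics/side0r.png

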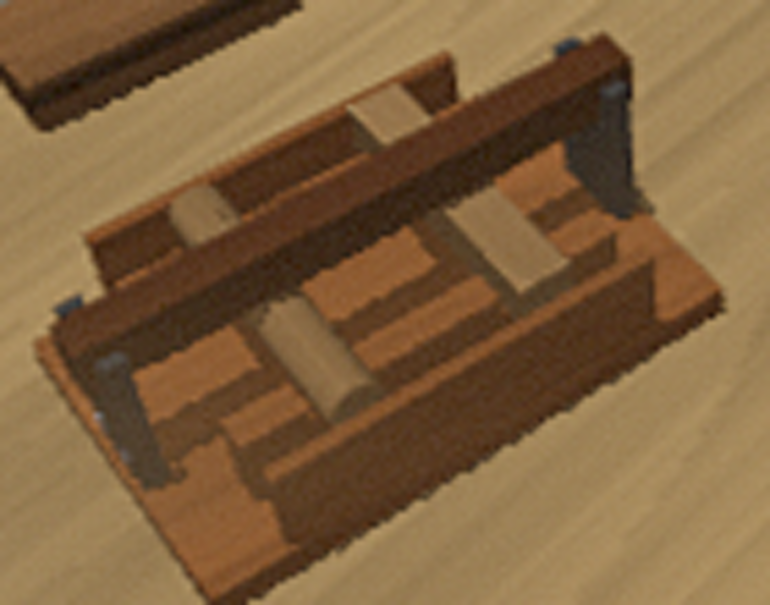

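The round blank is the left one, at crop (280,258), which is top pixel (188,150). The square blank has the flat top, at crop (488,300), pixel (220,156). The turquoise and pink rods are decoys on the bench. In the crops the left blank shows round shading in both views, so it is the dowel.

```bash
python3 - <<'E'
from h import *
c=load('top0')
def P(x,y,z): return ray(c,145+(x+.5)/6.5-.5,110+(y+.5)/6.5-.5,z)
R,_=cv2.Rodrigues(c['rvec']); print('cam',-R.T@c['tvec'].ravel())
def rep(n,pts,z):
    q=np.array([P(x,y,z) for x,y in pts]); print(n,q[:,:2].round(4).tolist(),'mean',q.mean(0).round(4)); return q
b=rep('base',[(155,75),(708,180),(643,535),(82,428)],.018)
print(np.linalg.norm(np.diff(b,axis=0),axis=1), [np.degrees(np.arctan2(*(v[1::-1]))) for v in np.diff(b,axis=0)])
q=rep('bar',[(70,181),(692,298),(690,347),(60,228)],.11)
print(np.linalg.norm(np.diff(q,axis=0),axis=1),[np.degrees(np.arctan2(*(v[1::-1]))) for v in np.diff(q,axis=0)])
d=rep('dowel',[(310,100),(250,418)],.078)
s=rep('sq',[(515,140),(462,462)],.078)
t=np.array([ray(c,u,v,.04) for u,v in [(334,140),(384,140),(384,216),(334,216)]]);print('tray',t.round(3).tolist(),t.mean(0))
crop('top0','trayc',320,125,400,230,5.7)
E
```

```text
cam [0.39915312 0.09567178 1.13199939]
base [[0.7127, 0.3664], [0.6648, 0.0932], [0.489, 0.1222], [0.537, 0.3952]] mean [0.6009 0.2442 0.018 ]
[0.27731817 0.17818547 0.2771895 ] [np.float64(-99.93946449625527), np.float64(170.6520201780438), np.float64(80.03046141853311)]
bar [[0.6374, 0.3803], [0.5888, 0.0998], [0.5665, 0.1004], [0.6159, 0.3839]] mean [0.6021 0.2411 0.11  ]
[0.28464852 0.02228527 0.2877738 ] [np.float64(-99.83446611576855), np.float64(178.57403984821303), np.float64(80.1237357526603)]
dowel [[0.6852, 0.2794], [0.5354, 0.3023]] mean [0.6103 0.2908 0.078 ]
sq [[0.6679, 0.1835], [0.5166, 0.2045]] mean [0.5923 0.194  0.078 ]
tray [[0.655, -0.16, 0.04], [0.658, -0.318, 0.04], [0.419, -0.314, 0.04], [0.417, -0.159, 0.04]] [ 0.53730198 -0.23766992  0.04      ]
```

View pics/trayc.png

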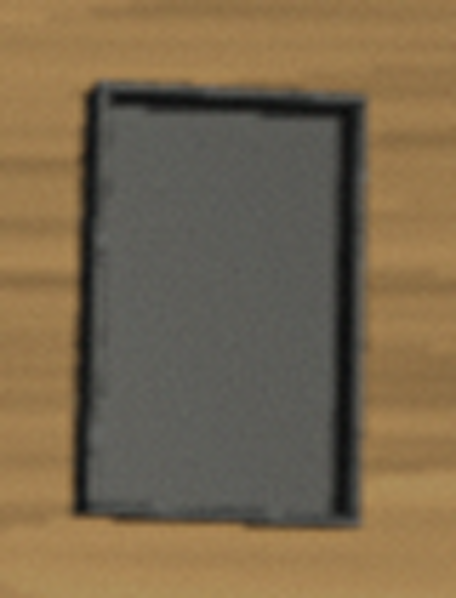

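```bash
cat >> h.py <<'E'
def box(ctr,yaw,sx,sy,z0,z1):
    cs,sn=np.cos(yaw),np.sin(yaw); P=[]
    for z in (z0,z1):
        for a,b in ((1,1),(1,-1),(-1,-1),(-1,1)):
            x,y=a*sx/2,b*sy/2; P.append([ctr[0]+cs*x-sn*y,ctr[1]+sn*x+cs*y,z])
    return np.array(P)
def draw(im,c,P,s,o,col):
    q=((proj(c,P)-o+.5)*s-.5).round().astype(int)
    for i in range(4):
        for a,b in ((i,(i+1)%4),(i+4,(i+1)%4+4),(i,i+4)): cv2.line(im,tuple(map(int,q[a])),tuple(map(int,q[b])),col,1)
def go(p,yaw):
    """print delta in units from current pose to p,yaw"""
    s=robot.observe(); R=cv2.Rodrigues(np.zeros(3))[0]
    from scipy.spatial.transform import Rotation as Ro
    R=Ro.from_euler('xyz',s['tool_rot']).as_matrix()
    d=R.T@(np.array(p)-s['tool_pos'])/.025
    dy=(yaw-s['tool_rot'][2]+np.pi)%(2*np.pi)-np.pi
    print('delta',d.round(2),'roll',round(-np.degrees(dy)/6,2),'t',s['time'])
E
python3 - <<'E'
from h import *
for n,x0,y0,x1,y1 in (('top0',145,110,265,200),('side0',125,165,265,275)):
    c=load(n); s=5.5; im=cv2.resize(c['color'][y0:y1,x0:x1],None,fx=s,fy=s,interpolation=cv2.INTER_CUBIC);o=np.array([x0,y0])
    ya=np.radians(-9.95)
    draw(im,c,box((.601,.2435),ya,.18,.28,0,.018),s,o,(0,255,0))
    draw(im,c,box((.602,.2425),ya,.024,.29,.08,.11),s,o,(0,0,255))
    e=np.array([-np.sin(ya),np.cos(ya)])
    draw(im,c,box(np.array([.601,.2435])+.05*e,ya,.15,.028,.05,.078),s,o,(255,0,0))
    draw(im,c,box(np.array([.601,.2435])-.05*e,ya,.15,.028,.05,.078),s,o,(255,255,0))
    cv2.imwrite(f'pics/{n}ov.png',im)
    x0,y0,x1,y1=(320,125,400,230) if n=='top0' else (265,105,380,185)
    s=5.;im=cv2.resize(c['color'][y0:y1,x0:x1],None,fx=s,fy=s);draw(im,c,box((.537,-.238),np.radians(-1),.24,.15,0,.04),s,np.array([x0,y0]),(0,0,255))
    cv2.imwrite(f'pics/{n}tr.png',im)
c=load('top0')
T=lambda x,y,z: ray(c,320+(x+.5)/5.7-.5,125+(y+.5)/5.7-.5,z)
print([T(x,y,.04)[:2].round(4) for x,y in [(96,83),(367,98),(359,526),(80,512)]])
E
```

```text
[array([ 0.6581, -0.1678]), array([ 0.6523, -0.3182]), array([ 0.4163, -0.3091]), array([ 0.4217, -0.1574])]
```

View pics/top0ov.png

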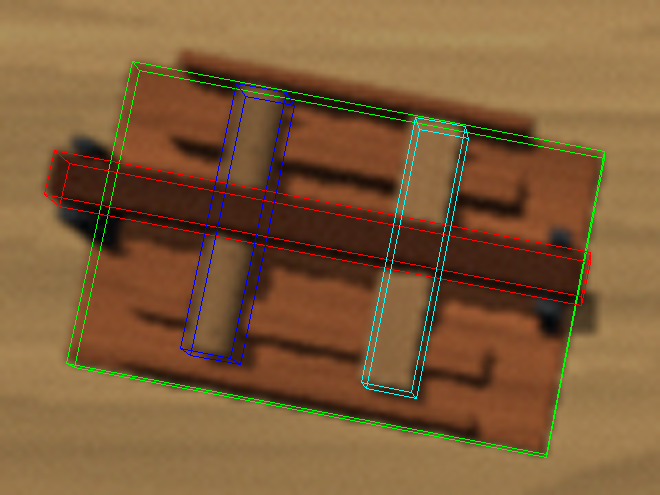

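View pics/side0ov.png

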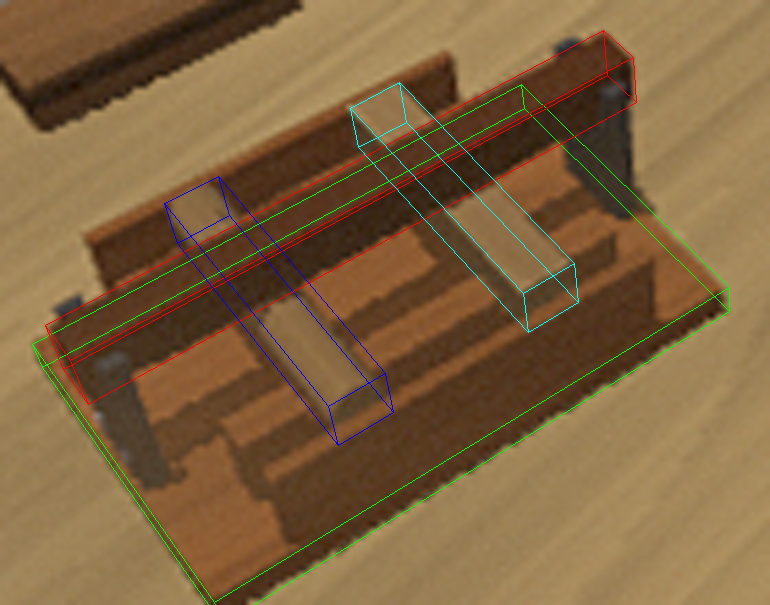

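View pics/top0tr.png

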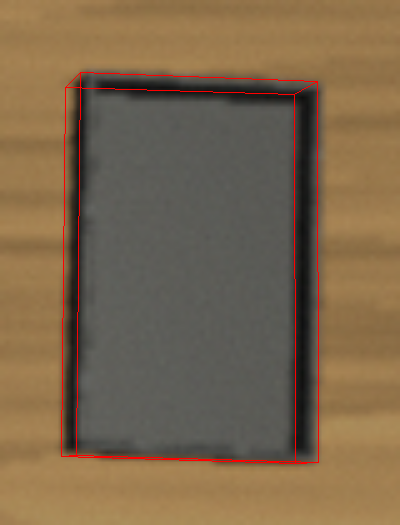

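View pics/side0tr.png

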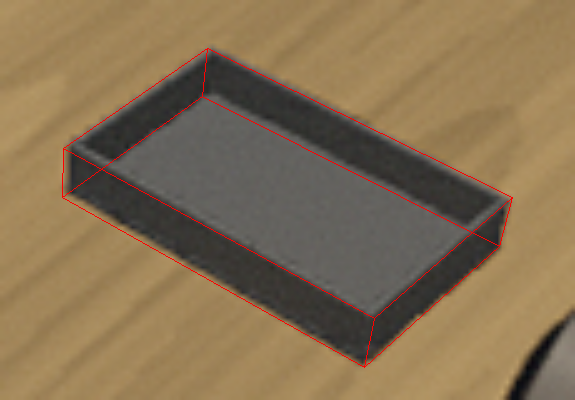

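Overlays of the given sizes at the measured poses match both views to within about 2 px of the crop. The rack is at (0.601, 0.2435) with yaw -10°, the bar at (0.602, 0.2425), and the tray at (0.537, -0.238). Next, work out the approach.

```bash
python3 - <<'E'
from h import *
go((.45,-.3,.24),.245)
E
```

```text
delta [14.55 -4.98 -0.55] roll -0.0 t 0.1
```

```bash
python3 -m crank '{"claw":[0.8,0.8,0.8,0.8,0.8,0.8,0.8,0.8],"delta_pos":[[1.5,-0.5,-0.1],[3,-1,-0.1],[4.5,-1.5,-0.2],[6,-2,-0.2],[7.5,-2.5,-0.3],[9,-3,-0.3],[10.5,-3.6,-0.4],[12,-4.1,-0.5]],"roll":[0,0,0,0,0,0,0,0]}' 30
python3 - <<'E'
from h import *
go((.602,.2425,.2),np.radians(80))
E
```

```text
time: 0.77
tool_pos: [0.3946, -0.3353, 0.239]
tool_rot: [-3.141, 0.001, 0.245]
contact_force: [1.3, -0.8, 0.7]
opening: 0.0734
delta [ 13.65 -20.41   1.57] roll -11.0 t 0.7667
```

```bash
python3 -m crank '{"claw":[0.8,0.8,0.8,0.8,0.8,0.8,0.8,0.8],"delta_pos":[[0.8,-1.2,0],[1.6,-2.4,0],[2.4,-3.6,0],[3.2,-4.8,0],[4,-6,0],[4.8,-7.2,0],[5.6,-8.4,0],[6.4,-9.6,0]],"roll":[-0.8,-1.6,-2.4,-3.2,-4,-4.8,-5.4,-6]}' 30
python3 - <<'E'
from h import *
go((.602,.2425,.2),np.radians(80))
E
```

```text
time: 1.43
tool_pos: [0.4906, -0.0638, 0.239]
tool_rot: [-3.141, 0.0, 0.876]
contact_force: [1.0, -1.0, -0.0]
opening: 0.0732
delta [12.26 -4.42  1.56] roll -4.97 t 1.4333
```

```bash
python3 -m crank '{"claw":[0.8,0.8,0.8,0.8,0.8,0.8,0.8,0.8],"delta_pos":[[1.5,-0.5,0.2],[3.1,-1.1,0.4],[4.6,-1.6,0.6],[6.1,-2.2,0.8],[7.7,-2.8,1],[9.2,-3.3,1.2],[10.7,-3.9,1.4],[12.2,-4.4,1.5]],"roll":[-0.7,-1.4,-2.1,-2.8,-3.5,-4.2,-4.6,-5]}' 30
python3 -m crank '{"claw":[0.8,0.8,0.8,0.8,0.8,0.8,0.8,0.8],"delta_pos":[[0,0,0],[0,0,0],[0,0,0],[0,0,0],[0,0,0],[0,0,0],[0,0,0],[0,0,0]],"roll":[0,0,0,0,0,0,0,0]}' 30
python3 - <<'E'
from h import *
go((.602,.2425,.2),np.radians(80))
snap('top','t1');snap('side','s1')
crop('s1','s1r',110,60,290,275,2.7)
E
```

```text
time: 2.1
tool_pos: [0.6018, 0.241, 0.2004]
tool_rot: [-3.14, 0.001, 1.399]
contact_force: [1.1, -0.4, -0.1]
opening: 0.0733
time: 2.77
tool_pos: [0.6023, 0.2382, 0.2021]
tool_rot: [3.141, -0.0, 1.396]
contact_force: [0.2, -0.4, 0.5]
opening: 0.0736
delta [ 0.17 -0.04  0.08] roll -0.01 t 2.7667
```

View pics/s1r.png

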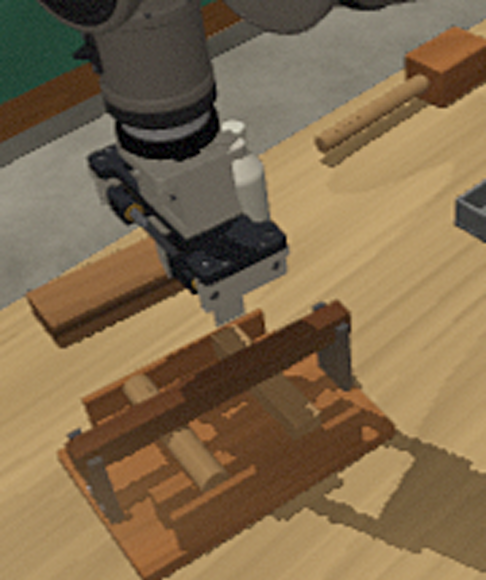

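The side view shows the gripper above mid-bar, with the jaws across it. Descend to TCP z 0.085.

```bash
python3 -m crank '{"claw":[0.8,0.8,0.8,0.8,0.8,0.8,0.8,0.8],"delta_pos":[[0.2,0,0.8],[0.2,0,1.6],[0.2,0,2.4],[0.2,0,3.2],[0.2,0,3.9],[0.2,0,4.4],[0.2,0,4.65],[0.2,0,4.65]],"roll":[0,0,0,0,0,0,0,0]}' 30
python3 - <<'E'
from h import *
go((.602,.2425,.085),np.radians(80))
snap('side','s2')
crop('s2','s2r',110,90,290,275,3)
E
```

```text
time: 3.53
tool_pos: [0.6022, 0.2434, 0.0838]
tool_rot: [-3.139, 0.001, 1.397]
contact_force: [0.6, -0.0, 0.6]
opening: 0.0736
delta [-0.04 -0.   -0.05] roll 0.0 t 3.5333
```

View pics/s2r.png

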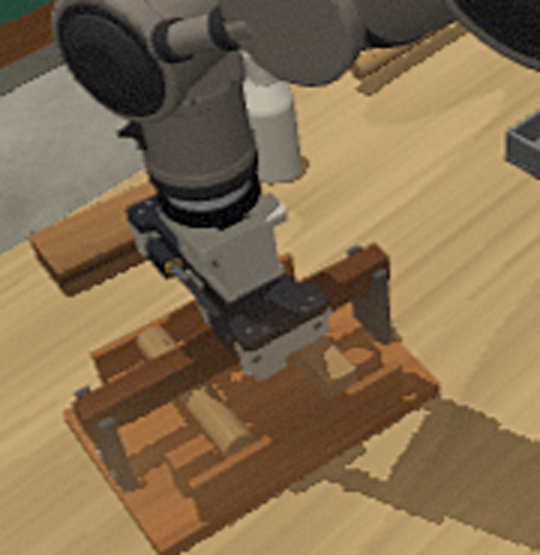

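The gripper straddles the bar between the two blanks. Close.

```bash
python3 -m crank '{"claw":[0.6,0.4,0.2,0.1,0.1,0.1,0.1,0.1],"delta_pos":[[0,0,0],[0,0,0],[0,0,0],[0,0,0],[0,0,0],[0,0,0],[0,0,0],[0,0,0]],"roll":[0,0,0,0,0,0,0,0]}' 40
python3 -m crank '{"claw":[0.1,0.1,0.1,0.1,0.1,0.1,0.1,0.1],"delta_pos":[[0,0,0],[0,0,-0.2],[0,0,-0.5],[0,0,-0.9],[0,0,-1.4],[0,0,-1.9],[0,0,-2.4],[0,0,-2.4]],"roll":[0,0,0,0,0,0,0,0]}' 40
python3 - <<'E'
from h import *
snap('side','s3')
crop('s3','s3r',110,60,290,275,2.7)
E
```

```text
time: 4.25
tool_pos: [0.603, 0.2437, 0.0855]
tool_rot: [-3.141, 0.0, 1.397]
contact_force: [-0.9, -0.2, 0.5]
opening: 0.0246
time: 4.92
tool_pos: [0.6047, 0.2442, 0.1494]
tool_rot: [3.136, -0.003, 1.397]
contact_force: [-0.5, 0.9, -0.4]
opening: 0.0235
```

View pics/s3r.png

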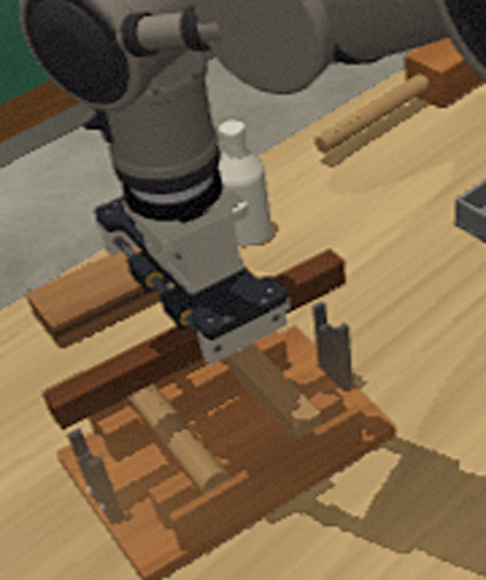

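The bar is clear and level in the grip. Raise it to about 0.2 and carry it to the free strip, turning to yaw 0.

```bash
python3 -m crank '{"claw":[0.1,0.1,0.1,0.1,0.1,0.1,0.1,0.1],"delta_pos":[[0,0,-0.4],[0,0,-0.8],[0,0,-1.2],[0,0,-1.6],[0,0,-2],[0,0,-2],[0,0,-2],[0,0,-2]],"roll":[0,0,0,0,0,0,0,0]}' 40
python3 - <<'E'
from h import *
go((.5,-.03,.2),0)
E
```

```text
time: 5.63
tool_pos: [0.6028, 0.2437, 0.195]
tool_rot: [-3.141, 0.0, 1.397]
contact_force: [-0.1, -0.9, -0.6]
opening: 0.0235
delta [-11.49  -2.15  -0.19] roll 13.34 t 5.6333
```

```bash
python3 -m crank '{"claw":[0.1,0.1,0.1,0.1,0.1,0.1,0.1,0.1],"delta_pos":[[-0.6,-0.1,0],[-1.3,-0.2,0],[-2.1,-0.4,0],[-3,-0.6,0],[-3.9,-0.8,0],[-4.7,-1,0],[-5.3,-1.1,0],[-5.7,-1.1,0]],"roll":[0.6,1.4,2.2,3.1,4,4.9,5.8,6.6]}' 40
python3 -m crank '{"claw":[0.1,0.1,0.1,0.1,0.1,0.1,0.1,0.1],"delta_pos":[[0,0,0],[0,0,0],[0,0,0],[0,0,0],[0,0,0],[0,0,0],[0,0,0],[0,0,0]],"roll":[0,0,0,0,0,0,0,0]}' 40
python3 - <<'E'
from h import *
go((.5,-.03,.2),0)
E
```

```text
time: 6.3
tool_pos: [0.5501, 0.1067, 0.1948]
tool_rot: [-3.141, 0.002, 0.7]
contact_force: [0.4, 0.8, -1.3]
opening: 0.0236
time: 6.97
tool_pos: [0.5513, 0.1084, 0.1954]
tool_rot: [3.142, 0.0, 0.706]
contact_force: [-0.4, 0.3, -0.8]
opening: 0.0237
delta [-5.15  2.88 -0.18] roll 6.74 t 6.9667
```

```bash
python3 -m crank '{"claw":[0.1,0.1,0.1,0.1,0.1,0.1,0.1,0.1],"delta_pos":[[-0.5,0.3,0],[-1.1,0.6,0],[-1.9,1,0],[-2.8,1.5,0],[-3.6,2,0],[-4.4,2.4,0],[-4.9,2.7,0],[-5.15,2.9,0]],"roll":[0.6,1.4,2.2,3.1,4,4.9,5.8,6.7]}' 40
python3 -m crank '{"claw":[0.1,0.1,0.1,0.1,0.1,0.1,0.1,0.1],"delta_pos":[[0,0,0.5],[0,0,1],[0,0,1.6],[0,0,2.2],[0,0,2.8],[0,0,3.4],[0,0,3.8],[0,0,4]],"roll":[0,0,0,0,0,0,0,0]}' 40
python3 - <<'E'
from h import *
snap('side','s4');snap('top','t4')
go((.5,-.03,.005),0)
crop('s4','s4r',180,60,420,280,2.5)
E
```

```text
time: 7.63
tool_pos: [0.4996, -0.0321, 0.1956]
tool_rot: [3.141, 0.0, -0.002]
contact_force: [-0.1, 0.6, -1.3]
opening: 0.0238
time: 8.3
tool_pos: [0.4997, -0.0304, 0.0942]
tool_rot: [-3.141, 0.002, 0.004]
contact_force: [0.5, 0.0, -1.4]
opening: 0.0236
delta [ 0.01 -0.02  3.6 ] roll 0.04 t 8.4
```

View pics/s4r.png

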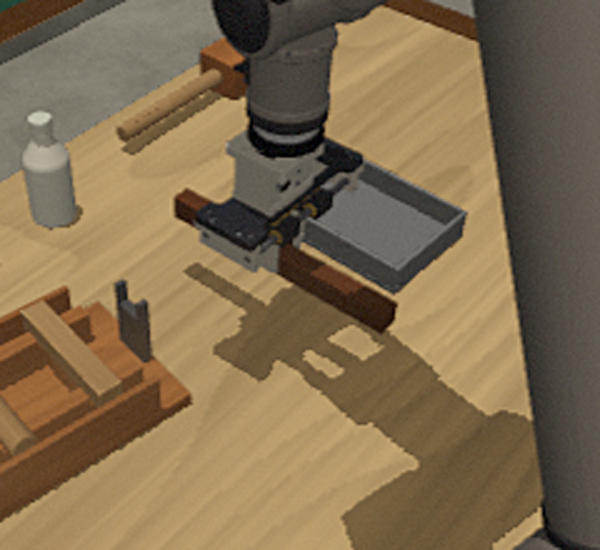

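View pics/t4.png

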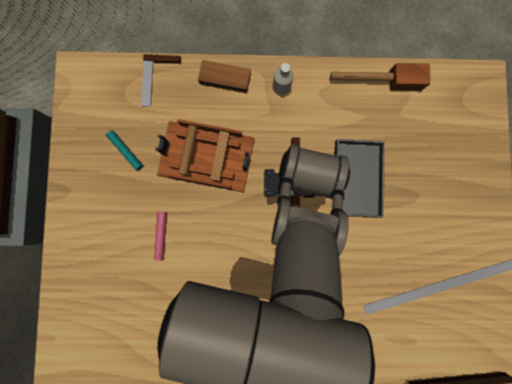

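The bar is held level over the free strip between rack and tray. Lower it.

```bash
python3 -m crank '{"claw":[0.1,0.1,0.1,0.1,0.1,0.1,0.1,0.1],"delta_pos":[[0,0,0.5],[0,0,1.1],[0,0,1.7],[0,0,2.3],[0,0,2.8],[0,0,3.1],[0,0,3.3],[0,0,3.4]],"roll":[0,0,0,0,0,0,0,0]}' 40
python3 -m crank '{"claw":[0.1,0.1,0.1,0.1,0.1,0.1,0.1,0.1],"delta_pos":[[0,0,0],[0,0,0.02],[0,0,0.05],[0,0,0.08],[0,0,0.1],[0,0,0.12],[0,0,0.14],[0,0,0.14]],"roll":[0,0,0,0,0,0,0,0]}' 40
```

```text
time: 9.07
tool_pos: [0.5006, -0.0306, 0.0105]
tool_rot: [3.141, -0.0, 0.004]
contact_force: [0.5, 0.1, -1.4]
opening: 0.0238
time: 9.73
tool_pos: [0.5003, -0.0305, 0.0069]
tool_rot: [3.142, 0.0, 0.004]
contact_force: [-0.1, -0.1, -1.7]
opening: 0.0237
```

```bash
python3 -m crank '{"claw":[0.1,0.1,0.1,0.1,0.1,0.1,0.1,0.1],"delta_pos":[[0,0,0.02],[0,0,0.04],[0,0,0.06],[0,0,0.08],[0,0,0.08],[0,0,0.08],[0,0,0.08],[0,0,0.08]],"roll":[0,0,0,0,0,0,0,0]}' 40
python3 - <<'E'
from h import *
snap('side','s5');print(robot.observe()['contact_force'],robot.observe()['tool_pos'])
crop('s5','s5r',200,90,380,240,4)
E
```

```text
time: 10.4
tool_pos: [0.5003, -0.0306, 0.0054]
tool_rot: [3.141, -0.0, 0.004]
contact_force: [-2.3, 0.1, 5.6]
opening: 0.0236
[-1.68160478 -0.70357272  4.83215038] [ 0.50029986 -0.03056095  0.00538547]
```

View pics/s5r.png

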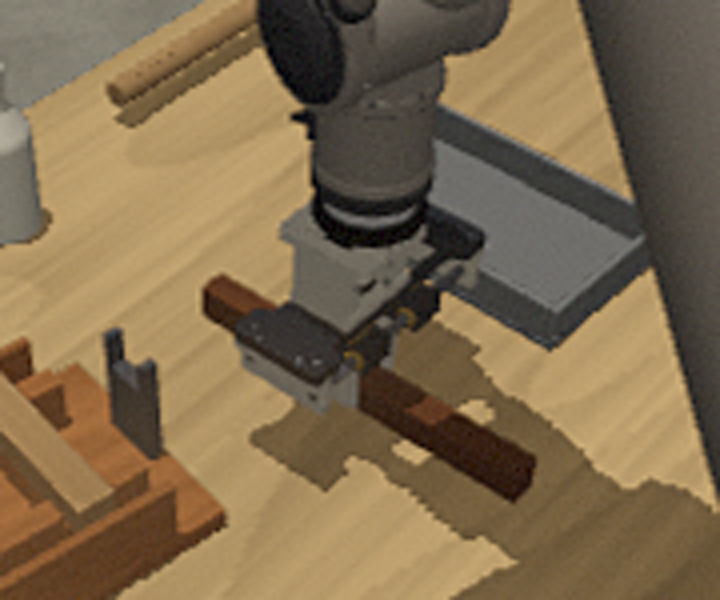

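The force has risen by about 6 N and the bar rests on the bench. Release and rise.

```bash
python3 -m crank '{"claw":[0.3,0.4,0.5,0.6,0.7,0.7,0.7,0.7],"delta_pos":[[0,0,0],[0,0,0],[0,0,0],[0,0,0],[0,0,0],[0,0,0],[0,0,0],[0,0,0]],"roll":[0,0,0,0,0,0,0,0]}' 30
python3 -m crank '{"claw":[0.7,0.7,0.7,0.7,0.7,0.7,0.7,0.7],"delta_pos":[[0,0,-0.2],[0,0,-0.6],[0,0,-1.2],[0,0,-2],[0,0,-3],[0,0,-4.2],[0,0,-5.4],[0,0,-6.4]],"roll":[0,0,0,0,0,0,0,0]}' 30
python3 - <<'E'
from h import *
snap('side','s6');snap('top','t6')
go((.53,.1,.2),np.radians(-10))
crop('s6','s6r',120,80,380,270,3)
crop('t6','t6r',145,110,265,200,6.5)
E
```

```text
time: 11.12
tool_pos: [0.5003, -0.0305, 0.0049]
tool_rot: [3.142, 0.0, 0.004]
contact_force: [-0.1, 0.3, 0.6]
opening: 0.0636
time: 11.78
tool_pos: [0.5005, -0.0306, 0.1681]
tool_rot: [3.141, -0.002, 0.004]
contact_force: [0.7, -0.4, -0.0]
opening: 0.0645
delta [ 1.12 -5.23 -1.19] roll 1.71 t 11.8833
```

View pics/s6r.png

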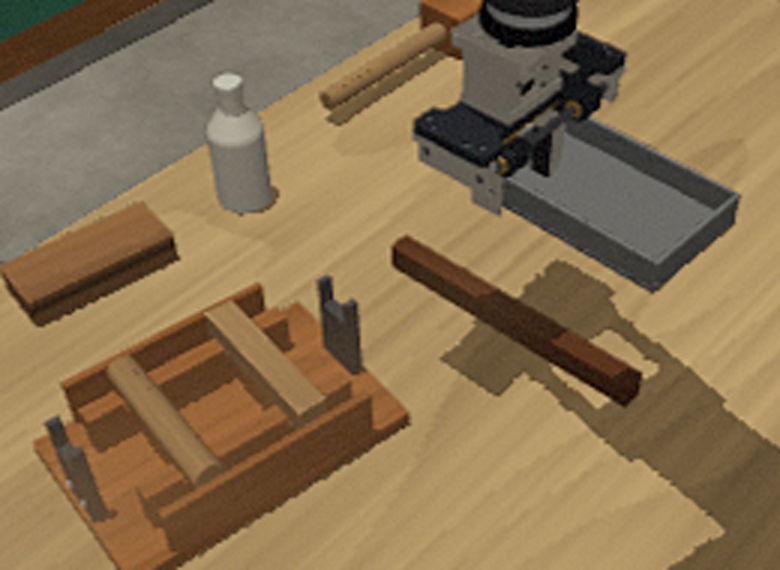

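View pics/t6r.png

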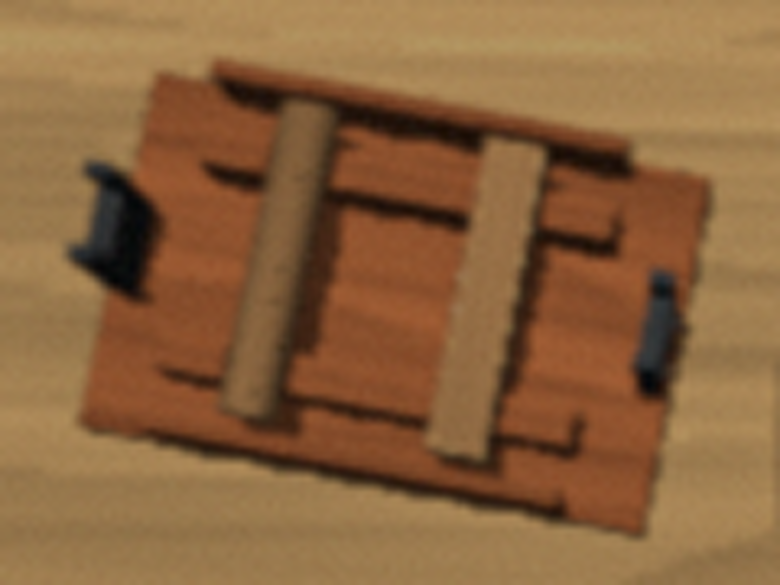

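The bar lies flat on the bench, let go. The round dowel is on the left, crop (280,258), and the square blank is undisturbed. The dowel centre measures (0.610, 0.2925), which agrees with rack centre + 50 mm. Move above it.

```bash
python3 - <<'E'
from h import *
go((.61,.2925,.19),np.radians(-9.5))
E
```

```text
delta [  4.35 -12.92  -0.78] roll 1.62 t 11.8833
```

```bash
python3 -m crank '{"claw":[0.65,0.65,0.65,0.65,0.65,0.65,0.65,0.65],"delta_pos":[[0.3,-1,-0.7],[0.9,-2.6,-0.8],[1.5,-4.2,-0.8],[2.1,-5.8,-0.8],[2.7,-7.4,-0.8],[3.3,-9,-0.8],[3.8,-10.6,-0.8],[4.2,-12,-0.8]],"roll":[0.2,0.4,0.6,0.8,1,1.2,1.4,1.6]}' 30
python3 -m crank '{"claw":[0.65,0.65,0.65,0.65,0.65,0.65,0.65,0.65],"delta_pos":[[0,0,0],[0,0,0],[0,0,0],[0,0,0],[0,0,0],[0,0,0],[0,0,0],[0,0,0]],"roll":[0,0,0,0,0,0,0,0]}' 30
python3 - <<'E'
from h import *
go((.61,.2925,.19),np.radians(-9.5))
E
```

```text
time: 12.55
tool_pos: [0.604, 0.2715, 0.1847]
tool_rot: [3.141, 0.001, -0.165]
contact_force: [0.5, 0.2, 0.7]
opening: 0.0596
time: 13.22
tool_pos: [0.6041, 0.2689, 0.1853]
tool_rot: [-3.142, -0.0, -0.165]
contact_force: [0.4, -0.0, 0.7]
opening: 0.0595
delta [ 0.08 -0.97 -0.19] roll 0.01 t 13.2167
```

```bash
python3 -m crank '{"claw":[0.65,0.65,0.65,0.65,0.65,0.65,0.65,0.65],"delta_pos":[[0.05,-0.5,0],[0.1,-0.95,0.4],[0.1,-0.95,1],[0.1,-0.95,1.6],[0.1,-0.95,2],[0.1,-0.95,2.2],[0.1,-0.95,2.2],[0.1,-0.95,2.2]],"roll":[0,0,0,0,0,0,0,0]}' 30
python3 - <<'E'
from h import *
go((.61,.2925,.053),np.radians(-9.5))
snap('side','s7');snap('top','t7')
crop('s7','s7r',110,90,290,275,3)
E
```

```text
time: 13.88
tool_pos: [0.6105, 0.2927, 0.13]
tool_rot: [3.142, -0.0, -0.164]
contact_force: [-0.2, -0.1, 0.0]
opening: 0.0596
delta [-0.02  0.01  3.08] roll 0.02 t 13.8833
```

View pics/s7r.png

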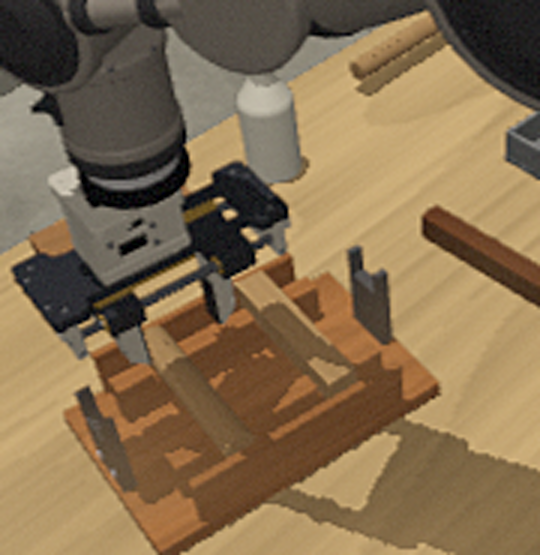

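The open fingers straddle the dowel, short of the square blank. Descend.

```bash
python3 -m crank '{"claw":[0.65,0.65,0.65,0.65,0.65,0.65,0.65,0.65],"delta_pos":[[0,0,0.4],[0,0,0.8],[0,0,1.2],[0,0,1.6],[0,0,2],[0,0,2.4],[0,0,2.4],[0,0,2.4]],"roll":[0,0,0,0,0,0,0,0]}' 30
python3 -m crank '{"claw":[0.65,0.65,0.65,0.65,0.65,0.65,0.65,0.65],"delta_pos":[[0,0,0.2],[0,0,0.4],[0,0,0.6],[0,0,0.65],[0,0,0.65],[0,0,0.65],[0,0,0.65],[0,0,0.65]],"roll":[0,0,0,0,0,0,0,0]}' 30
python3 - <<'E'
from h import *
go((.61,.2925,.053),np.radians(-9.5))
snap('side','s8')
crop('s8','s8r',120,110,270,270,3.5)
E
```

```text
time: 14.65
tool_pos: [0.6099, 0.2925, 0.0689]
tool_rot: [3.141, 0.001, -0.164]
contact_force: [1.2, -0.2, -0.5]
opening: 0.0595
time: 15.32
tool_pos: [0.6105, 0.2927, 0.054]
tool_rot: [-3.141, -0.001, -0.164]
contact_force: [-0.6, -1.1, 0.4]
opening: 0.0596
delta [-0.02  0.01  0.04] roll 0.02 t 15.3167
```

View pics/s8r.png

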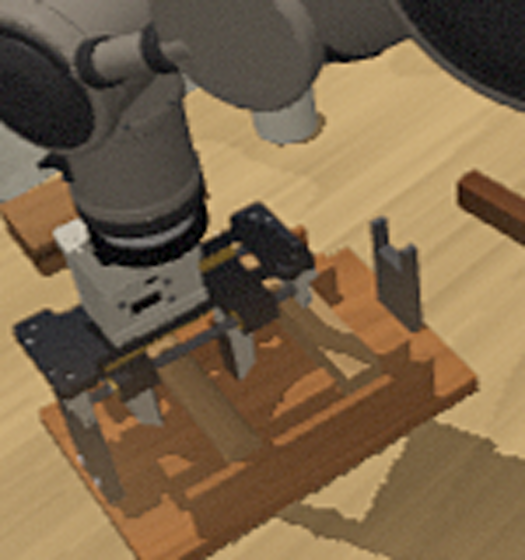

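The fingers are either side of the dowel between the ribs, with no contact. Close and lift slowly.

```bash
python3 -m crank '{"claw":[0.5,0.4,0.3,0.2,0.15,0.15,0.15,0.15],"delta_pos":[[0,0,0],[0,0,0],[0,0,0],[0,0,0],[0,0,0],[0,0,0],[0,0,0],[0,0,0]],"roll":[0,0,0,0,0,0,0,0]}' 25
python3 -m crank '{"claw":[0.15,0.15,0.15,0.15,0.15,0.15,0.15,0.15],"delta_pos":[[0,0,0],[0,0,-0.1],[0,0,-0.3],[0,0,-0.6],[0,0,-0.9],[0,0,-1.2],[0,0,-1.2],[0,0,-1.2]],"roll":[0,0,0,0,0,0,0,0]}' 25
python3 - <<'E'
from h import *
snap('side','s9')
crop('s9','s9r',120,90,270,270,3.3)
E
```

```text
time: 16.03
tool_pos: [0.6104, 0.2926, 0.0537]
tool_rot: [3.142, -0.0, -0.164]
contact_force: [0.1, -0.0, 0.6]
opening: 0.0277
time: 16.7
tool_pos: [0.6108, 0.2928, 0.0847]
tool_rot: [-3.141, -0.002, -0.164]
contact_force: [-0.2, -0.1, -0.7]
opening: 0.027
```

View pics/s9r.png

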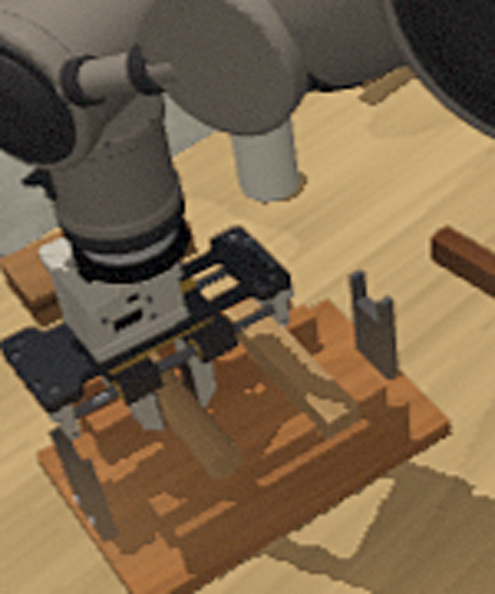

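The dowel is held and level. Lift it further and carry it over.

```bash
python3 -m crank '{"claw":[0.15,0.15,0.15,0.15,0.15,0.15,0.15,0.15],"delta_pos":[[0,0,-0.4],[0,0,-1],[0,0,-1.7],[0,0,-2.4],[0,0,-3.1],[0,0,-3.7],[0,0,-4],[0,0,-4]],"roll":[0,0,0,0,0,0,0,0]}' 25
python3 - <<'E'
from h import *
go((.537,-.239,.18),np.radians(-2))
E
```

```text
time: 17.42
tool_pos: [0.6112, 0.2929, 0.186]
tool_rot: [-3.14, -0.003, -0.164]
contact_force: [-0.4, -0.0, 0.2]
opening: 0.0276
delta [ 0.54 21.48  0.21] roll -1.23 t 17.4167
```

```bash
python3 -m crank '{"claw":[0.15,0.15,0.15,0.15,0.15,0.15,0.15,0.15],"delta_pos":[[0,0.6,0],[0.1,1.8,0],[0.1,3.2,0],[0.2,4.6,0],[0.2,6,0],[0.3,7.4,0],[0.3,8.8,0],[0.3,10.2,0]],"roll":[-0.1,-0.2,-0.3,-0.4,-0.5,-0.6,-0.6,-0.6]}' 25
python3 -m crank '{"claw":[0.15,0.15,0.15,0.15,0.15,0.15,0.15,0.15],"delta_pos":[[0,1.3,0],[0,2.7,0],[0.1,4.1,0],[0.1,5.5,0],[0.1,6.9,0],[0.1,8.2,0],[0.1,9.2,0],[0.1,9.8,0]],"roll":[-0.1,-0.2,-0.3,-0.4,-0.5,-0.6,-0.6,-0.6]}' 25
python3 - <<'E'
from h import *
go((.537,-.239,.18),np.radians(-2))
E
```

```text
time: 18.08
tool_pos: [0.5751, 0.0383, 0.1825]
tool_rot: [3.141, 0.002, -0.101]
contact_force: [1.1, -0.4, -0.8]
opening: 0.0273
time: 18.75
tool_pos: [0.553, -0.2069, 0.1825]
tool_rot: [-3.141, 0.002, -0.04]
contact_force: [0.3, 0.6, -0.2]
opening: 0.0272
delta [-0.59  1.31  0.1 ] roll -0.05 t 18.75
```

```bash
python3 -m crank '{"claw":[0.15,0.15,0.15,0.15,0.15,0.15,0.15,0.15],"delta_pos":[[-0.2,0.4,0.2],[-0.4,0.9,0.6],[-0.6,1.3,1],[-0.6,1.3,1.5],[-0.6,1.3,2],[-0.6,1.3,2.5],[-0.6,1.3,2.8],[-0.6,1.3,2.8]],"roll":[0,0,0,0,0,0,0,0]}' 25
python3 -m crank '{"claw":[0.15,0.15,0.15,0.15,0.15,0.15,0.15,0.15],"delta_pos":[[0,0,0],[0,0,0],[0,0,0],[0,0,0],[0,0,0],[0,0,0],[0,0,0],[0,0,0]],"roll":[0,0,0,0,0,0,0,0]}' 25
python3 - <<'E'
from h import *
go((.537,-.239,.009),np.radians(-2))
snap('side','s10');snap('top','t10')
crop('s10','s10r',200,50,400,220,3.5)
crop('t10','t10r',250,100,420,260,3.5)
E
```

```text
time: 19.42
tool_pos: [0.5364, -0.2348, 0.1111]
tool_rot: [-3.139, 0.004, -0.037]
contact_force: [-0.7, 0.9, -1.4]
opening: 0.027
time: 20.08
tool_pos: [0.5379, -0.2362, 0.1138]
tool_rot: [3.141, -0.0, -0.038]
contact_force: [-0.3, 0.5, -0.4]
opening: 0.0271
delta [-0.03  0.11  4.19] roll -0.03 t 20.0833
```

View pics/s10r.png

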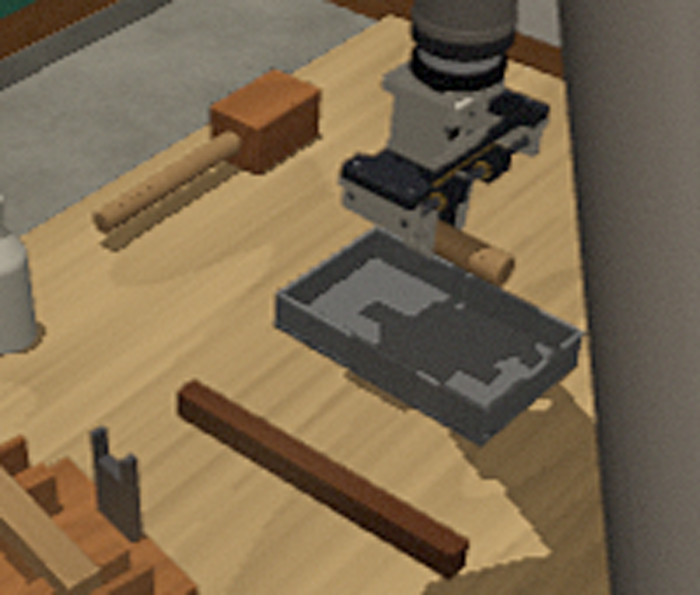

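View pics/t10r.png

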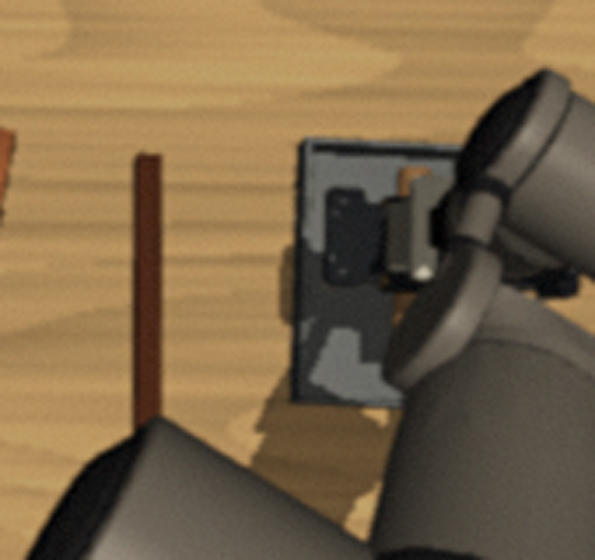

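The dowel is level over the middle of the tray, along its x. Lower it, creeping at the end.

```bash
python3 -m crank '{"claw":[0.15,0.15,0.15,0.15,0.15,0.15,0.15,0.15],"delta_pos":[[0,0,0.5],[0,0,1.1],[0,0,1.7],[0,0,2.3],[0,0,2.9],[0,0,3.4],[0,0,3.7],[0,0,3.9]],"roll":[0,0,0,0,0,0,0,0]}' 25
python3 -m crank '{"claw":[0.15,0.15,0.15,0.15,0.15,0.15,0.15,0.15],"delta_pos":[[0,0,0],[0,0,0.03],[0,0,0.06],[0,0,0.1],[0,0,0.13],[0,0,0.16],[0,0,0.18],[0,0,0.18]],"roll":[0,0,0,0,0,0,0,0]}' 25
```

```text
time: 20.85
tool_pos: [0.5375, -0.236, 0.0153]
tool_rot: [-3.141, 0.001, -0.038]
contact_force: [0.7, 0.4, -1.1]
opening: 0.0273
time: 21.52
tool_pos: [0.5378, -0.2361, 0.0117]
tool_rot: [3.142, -0.0, -0.038]
contact_force: [-0.8, -0.1, -0.3]
opening: 0.0274
```

```bash
python3 -m crank '{"claw":[0.15,0.15,0.15,0.15,0.15,0.15,0.15,0.15],"delta_pos":[[0,0,0.02],[0,0,0.04],[0,0,0.06],[0,0,0.08],[0,0,0.1],[0,0,0.1],[0,0,0.1],[0,0,0.1]],"roll":[0,0,0,0,0,0,0,0]}' 25
python3 - <<'E'
from h import *
snap('side','s11')
print(robot.observe()['contact_force'],robot.observe()['tool_pos'])
crop('s11','s11r',260,70,390,200,4.5)
E
```

```text
time: 22.18
tool_pos: [0.5379, -0.2361, 0.0096]
tool_rot: [3.141, -0.0, -0.038]
contact_force: [-2.2, 0.0, 6.1]
opening: 0.0275
[-1.41928018  0.78670353  5.62495347] [ 0.53785465 -0.23613485  0.00957149]
```

View pics/s11r.png

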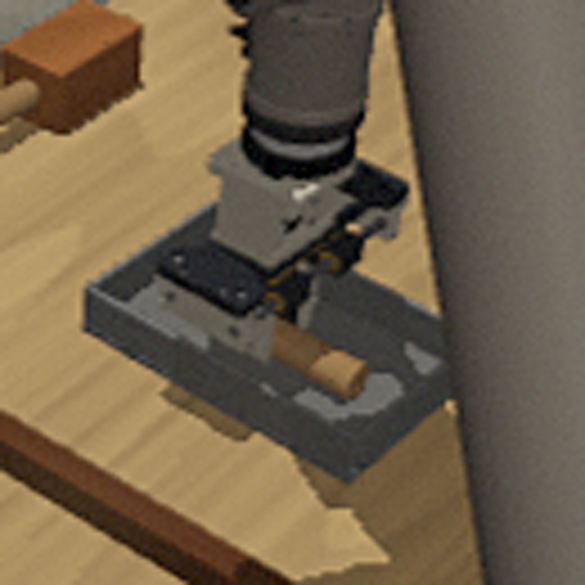

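The contact force is about 6 N at the expected height, so the dowel rests on the tray floor. Open partway (about 50 mm) and rise.

```bash
python3 -m crank '{"claw":[0.33,0.38,0.43,0.48,0.55,0.55,0.55,0.55],"delta_pos":[[0,0,0],[0,0,0],[0,0,0],[0,0,0],[0,0,0],[0,0,0],[0,0,0],[0,0,0]],"roll":[0,0,0,0,0,0,0,0]}' 25
python3 -m crank '{"claw":[0.55,0.55,0.55,0.55,0.55,0.55,0.55,0.55],"delta_pos":[[0,0,-0.2],[0,0,-0.6],[0,0,-1.2],[0,0,-2],[0,0,-3],[0,0,-4.2],[0,0,-5.4],[0,0,-6.4]],"roll":[0,0,0,0,0,0,0,0]}' 25
python3 -m crank '{"claw":[0.55,0.55,0.55,0.55,0.55,0.55,0.55,0.55],"delta_pos":[[0,0,0],[0,0,0],[0,0,0],[0,0,0],[0,0,0],[0,0,0],[0,0,0],[0,0,0]],"roll":[0,0,0,0,0,0,0,0]}' 25
python3 - <<'E'
from h import *
snap('side','s12');snap('top','t12')
crop('s12','s12r',130,60,390,260,3)
crop('t12','t12r',145,110,395,250,3.1)
E
```

```text
time: 22.9
tool_pos: [0.5378, -0.2361, 0.0092]
tool_rot: [3.141, -0.0, -0.038]
contact_force: [-0.0, -0.2, -0.9]
opening: 0.0504
time: 23.57
tool_pos: [0.5382, -0.2363, 0.1726]
tool_rot: [3.14, -0.002, -0.038]
contact_force: [-0.4, 0.0, 0.6]
opening: 0.0505
time: 24.23
tool_pos: [0.5377, -0.236, 0.1687]
tool_rot: [-3.141, 0.001, -0.038]
contact_force: [0.3, 0.6, -0.6]
opening: 0.0505
```

View pics/s12r.png

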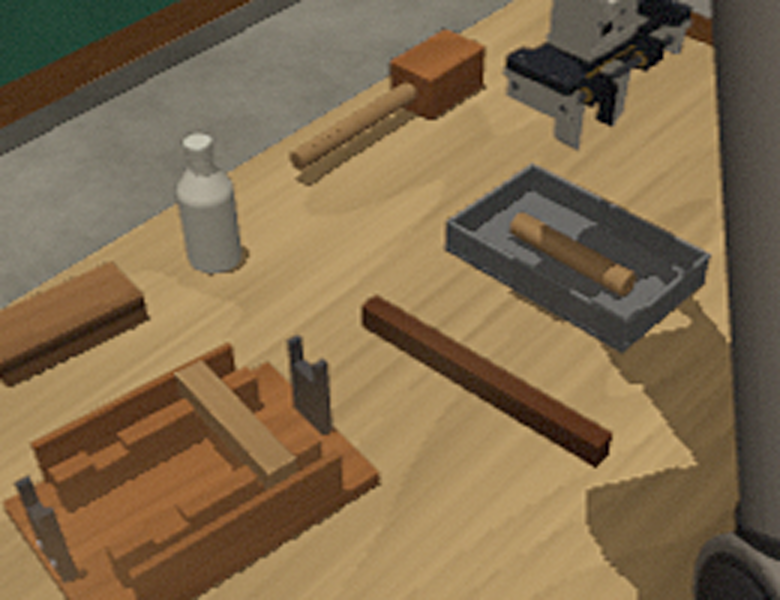

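View pics/t12r.png

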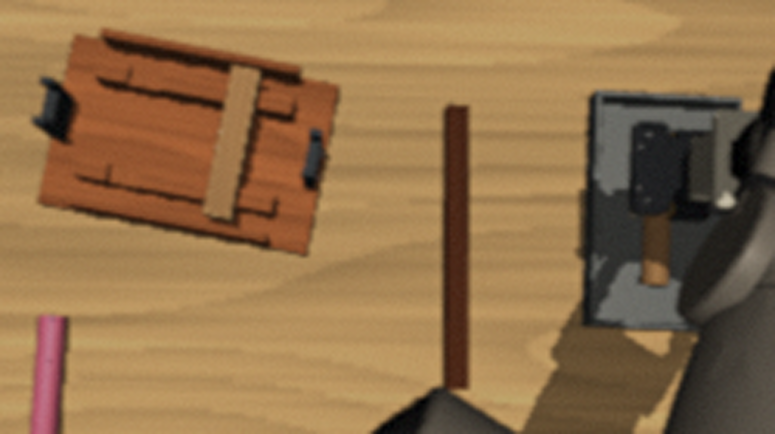

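The dowel lies flat in the tray at side crop (572,252). The bar is flat on the bench, the square blank is in its place, and the gripper is clear. One last check that nothing is moving, then hand in.

```bash
python3 - <<'E'
from h import *
a=load('s12')['color'].astype(int); b=snap('side','s13')['color'].astype(int); z=load('side0')['color'].astype(int)
d=abs(a-b).max(2); print('tray diff',d[110:180,270:370].max(),d[110:180,270:370].mean(),'bar',d[155:220,245:340].max(),'bg',d[:60,:200].max())
print('square blank end regions vs start', abs(b-z).max(2)[195:220,206:228].mean())
c=load('s13'); e=[ray(c,130+(x+.5)/3-.5,60+(y+.5)/3-.5,.02) for x,y in((515,226),(628,280))]; print('dowel ends',np.round(e,3),np.mean(e,0))
robot.hand_in()
E
```

```text
tray diff 22 3.4085714285714284 bar 27 bg 22
square blank end regions vs start 21.921818181818182
dowel ends [[ 0.612 -0.234  0.02 ]
 [ 0.468 -0.239  0.02 ]] [ 0.54008625 -0.23674938  0.02      ]
the job is handed in; nothing more can be done
```

I lifted the bar straight out of its brackets and laid it flat on the bench between the rack and the tray. I then took the round dowel out of the rack and laid it flat in the tray. The job was handed in at about 24 s, with the gripper clear and touching nothing; no verdict is reported.

- **Bar:** it was released only after about 6 N of bench contact at TCP height 5 mm. It looked flat and clear of everything in both views.
- **Dowel:** its centre measured (0.540, -0.237), about 3 mm from the tray centre and along the tray's x. It was released on light contact with the tray floor.
- **At rest:** two pictures taken 0.05 s apart differed in the tray area only by image noise. The bar area's largest difference was 27, against 22 in the background.
- **Square blank:** it looked untouched in the rack in both views. My pixel comparison with the first picture was inconclusive (mean difference about 22), probably because the bar and its shadow were gone, so this rests on viewing the pictures.

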